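# Hold the angle gauge on its mark on the test stud

### The job

Pull the brass stud on its sprung slide out of the test stand as far as its stop. Then pick up the blue angle gauge by its black handle, rest its yellow foot on the round top of the stud and rock it sideways there until the swinging pointer settles on the red mark. Finish while still gripping the gauge, its foot resting on the stud and the pointer steady on the mark; leave the slide out and the other things on the bench where they are.

Things in the scene. Friction and masses are not known exactly. Their poses are not given: they have to be found in the camera images.
- slide (a joint): how far the sprung slide is out (m): 0 = pushed in, 0.06 = out against its stop; it starts between 0 and 0.02. The slide runs level towards the stand's own -x, away from the yellow spring housing (roughly towards the robot). A friction brake outweighs the spring, so it stays where it is left; pulling takes about 8 to 12 N
- stud_top (a point): top centre of the upright brass stud on the slide, 70 mm above the bench. The stud is a round post 17 mm in diameter, clear for 45 mm below its top (steel collar 28 mm diameter and 5 mm high, then the red slide carriage 44 x 46 mm, top at 20 mm height). Its top is round and slightly uneven, so nothing sits flat on it. Axes as the stand's: x points at the housing, -x is the way the slide pulls out, z up
- stand: the fixed test stand: steel base 270 x 70 x 10 mm high with two rails to 18 mm, yellow spring housing at its +x end (83 to 143 mm from the origin along its x, 60 wide, 36 high, a plug on it to 47 high). Origin on the bench under the stud when the slide is fully in (joint slide = 0)
- gauge_grip (a point): grasp point of the gauge: centre of its black handle block, 20 mm thick along the gauge's x, 40 mm wide along its y, 52 mm high along its z (its top is 23 mm above this point, the blue disc begins 27 mm below it); 150 mm above the underside of the foot. Axes as the gauge's: x = across the dial (dial faces on both sides look along +x and -x), y = sideways along the foot, z = up
- gauge_base (a point): centre of the flat underside of the gauge's yellow foot (foot 44 mm along x, 110 mm along y, 8 mm high); axes as the gauge's
- gauge: the loose angle gauge: blue disc 110 mm in diameter and 16 mm thick with white dials on both faces, centre 68 mm above the underside, on a yellow foot, with a black handle on top; 173 mm high, about 0.3 kg. It starts upright on the bench. Origin as gauge_base
- pointer (a joint): angle (rad) of the black plumb pointer about the gauge's x axis: 0 = pointing straight down the dial at the foot, positive = tip towards the gauge's +y. It hangs freely from the dial's centre and always settles straight down in the world within about a second, so it reads minus the gauge's lean about its own x (right-hand rule)
- mark (a joint): angle (rad) of the red mark on the dial's rim in the same sense as pointer; between 0.14 and 0.42 and stiff, it stays put. The pointer is on the mark when the two angles agree, that is when the mark is straight below the dial's centre
- pointer_tip (a point): tip of the pointer, 45 mm from the dial's centre, in the dial's mid plane
- mark_point (a point): point of the red mark's line at the pointer tip's radius, 45 mm from the dial's centre, in the dial's mid plane; the mark is 8 mm wide
- multimeter: bystander, leave alone: red handheld multimeter with black face lying on its back, 155 x 75 x 37 mm high; origin at its underside
- tester: bystander, leave alone: cream handheld component tester lying flat, 115 x 62 x 28 mm high; origin at its underside
- circuit_board: bystander, leave alone: green circuit board lying flat, 90 x 70 x 6 mm (parts up to 16 mm high); origin at its underside
- capacitor: bystander, leave alone: upright aluminium capacitor can, 44 mm diameter, 90 mm high; origin at its underside
- screwdriver: bystander, leave alone: screwdriver with red handle lying down, about 200 mm long; origin at its underside
- bulb: bystander, leave alone: glass test bulb upright in a white ceramic holder, 72 mm diameter, 123 mm high; origin at its underside

How it is judged:
By the outcome, as a careful person would: the job done as asked, in the order asked, and still so for the second after the job is handed in, while the arm keeps its last pose, push and grip.
It also fails if it takes over 64 s, if anything falls off the work surface, if the arm or the gripper's body presses on something with over 40 N, if the wrist force passes 120 N, or if a joint passes its speed limit or range.

### The arm

A 7-joint arm with a two-finger parallel gripper is mounted at the origin on the work surface. World frame = base frame: x ahead of the robot, y to its left, z up, the work surface at z = 0. Lengths are in m, angles in rad, forces in N, time in s.
With the tool pointing down it reaches from about 0.425 to 0.875 m from the base axis. Payload 8.4 kg.
Tool frame: the origin (TCP) lies between the finger pads; the fingertips stand 22 mm ahead of it and the grasp point (between the pads) lies 3 mm ahead of it; z points along the fingers, y is the line along which they close (so a half turn about z gives the same grasp; the last joint's range is limited). The gripper opens to 85 mm and grips with 20 to 120 N. Pads are 22 mm wide; open, the fingers measure 114 mm over their backs; the gripper's body (76 mm by 85 mm) begins 54 mm behind the grasp point. The pads swing forward as they close: fully open they stand 13 mm farther back than shut.
Start: joints at [-1.342, 0.333, 0.04, 1.465, -0.013, 1.343, -0.059], TCP at [0.209, 0.615, 0.253] pointing down, gripper open.
Joint ranges: [-2.58, 2.58], [-0.38, 2.09], [-1.3, 1.39], [0.25, 2.4], [-1.5, 4.64], [0.08, 2.09], [-2.65, 2.65]. Speed limits (rad/s): [2.22, 2.22, 2.79, 2.79, 3.14, 3.14, 3.14].

### API

Orientations are given as a unit quaternion [x, y, z, w].
In Python, from workcell import ctrl gives the robot as it stands. The module is installed in compiled form; this text tells all that it offers.
- The arm moves only by the tool send_rows, never from a script. Its argument "moves" is a list of rows, each a list of 3 entries, a list of its own where there are three numbers: the shift along the tool's x, y, z in cm, then the turn, a rotation vector about the tool's x, y, z in rad, then the finger opening in cm, from 0 to 8.54. In form: [[[dx, dy, dz], [ax, ay, az], claw], ...]. A call has 1 to 12 rows; each row is the pose to reach, as a shift and turn from the pose commanded when the call began, along the tool's axes at that moment; what a row does not reach only later rows make up. A row lasts 1/8 s, in which the tool goes at most 62.5 mm and 10.7 degrees, less where a joint would pass 70% of its speed; a pose out of reach is approached as far as the arm can. A call with a gripper value outside its range is refused whole. The fingers move at their own pace and stop on an object; the grip force is fixed at half the most. Time passes only in rows, so rows that repeat a pose let the fingers close. It gives the time, the measured TCP pose, the force, the opening and the grip force at its end, in the units of the state.
- ctrl.read_state(): the state, without advancing time (a new reading comes with each control period).
- ctrl.camera(name): name is "side" or "top"; returns (picture, depth): 400x640x3 uint8, red, green, blue; 400x640 float32, m along the optical axis (not along the pixel's ray), 0 where there is no reading.
- ctrl.calibration(name): a dict with "K" (3x3 intrinsics, pixels), "world_from_camera" (4x4, takes a point from camera to world coordinates). Camera axes: x right, y up, looking along -z (the intrinsics and any distortion apply to the point x, -y, -z); pixel columns grow to the right and rows downward; lengths in m; the calibration is good to about 2 mm. A picture is of the moment at which its call begins. calibration takes no time and is no camera call.
- ctrl.job_done(): hands the job in; it is judged then, once.
The state is a dict: "time_s": time; "q": joint angles; "joint_velocities": joint speeds; "joint_torque": joint torques, N m; "eef_pos": TCP position; "ee_rot": TCP orientation; "force": force on the tool from outside, world axes, zero at the start; "wrist_torque": the same for the moment, N m; "opening": finger opening in m; "grasp_force": force on a finger pad.
Only numpy, scipy, OpenCV 4.12 (cv2) and the standard library are available. Lean on these libraries where they do the work, as an engineer would, in place of code of your own. Each camera call takes 0.05 s, during which the arm holds its last target. There are 200 camera calls.

## Working session

There is one attempt and no reset: what is moved stays moved. The work goes in short steps, Python scripts to look and compute and a tool call to move; the robot and the scene stay as the last step left them, time stands still between calls to the robot, and variables do not carry over. Pictures are saved under pics/ and viewed, at most 10 in all, crops included, and the job is handed in when it is done.

Besides the shell and the picture viewer there is one more tool, called after "Request:" by a JSON object that holds its "name" and its "arguments". send_rows: Moves the arm, as the interface text tells. Its arguments: {"type":"object","properties":{"moves":{"type":"array"}},"required":["moves"]}

```bash
mkdir -p pics
cat > h.py <<'E'
import numpy as np, cv2
from workcell import ctrl
from scipy.spatial.transform import Rotation as R
def cloud(n):
    im,d=ctrl.camera(n); c=ctrl.calibration(n); K=c["K"]; T=c["world_from_camera"]
    v,u=np.mgrid[:400,:640]
    P=np.stack([(u-K[0][2])/K[0][0]*d,-(v-K[1][2])/K[1][1]*d,-d],-1)
    W=P@np.array(T)[:3,:3].T+np.array(T)[:3,3]; W[d==0]=np.nan
    return im,W
def save(im,n): cv2.imwrite('pics/'+n,im[:,:,::-1])
E
python3 - <<'E'
from h import *
for n in("top","side"):
    im,W=cloud(n); save(im,n+"0.png"); np.save(n+"0.npy",W); np.save(n+"0i.npy",im)
    c=ctrl.calibration(n); print({k:np.round(np.array(v),3).tolist() if k!='model' else v for k,v in c.items()})
s=ctrl.read_state(); print(s)
E
```

```text
{'K': [[483.757, 0.0, 318.551], [0.0, 483.757, 206.006], [0.0, 0.0, 1.0]], 'world_from_camera': [[-0.011, 0.998, -0.063, 0.507], [-1.0, -0.012, -0.013, -0.026], [-0.014, 0.063, 0.998, 1.677], [0.0, 0.0, 0.0, 1.0]]}
{'K': [[512.229, 0.0, 320.789], [0.0, 512.229, 202.406], [0.0, 0.0, 1.0]], 'world_from_camera': [[-0.969, 0.196, -0.152, 0.421], [-0.247, -0.737, 0.629, 0.79], [0.011, 0.647, 0.763, 1.075], [0.0, 0.0, 0.0, 1.0]]}
{'time_s': 0.1, 'q': array([-1.34217929,  0.333824  ,  0.03988185,  1.46614694, -0.01339327,
        1.34329473, -0.05852698]), 'joint_velocities': array([-0.00038847, -0.00118157,  0.00103008, -0.00056994,  0.00063801,
        0.00153785, -0.00105736]), 'joint_torque': array([ 4.61954100e-03, -6.60003018e+01,  1.37083959e+00, -4.06466532e+01,
        1.72168604e-02,  8.98818893e-03, -7.03152386e-05]), 'eef_pos': array([0.20919596, 0.6150333 , 0.25253836]), 'ee_rot': array([ 1.63199542e-01,  9.86592831e-01, -7.00656422e-04, -6.37488419e-05]), 'force': array([0.24657138, 0.88449315, 0.99802616]), 'wrist_torque': array([0.03764928, 0.05616584, 0.00696738]), 'grasp_force': 0.0, 'opening': 0.0853948794011703}
```

View pics/top0.png

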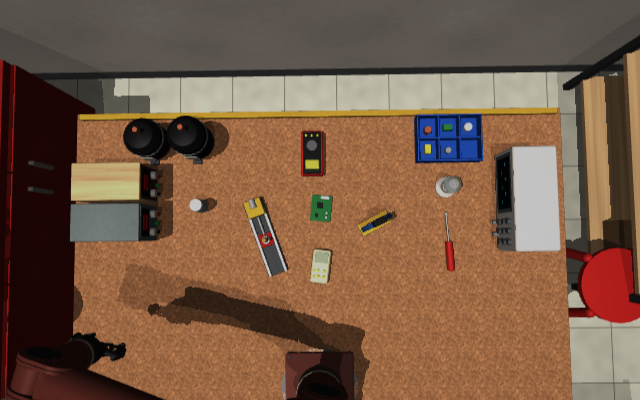

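View pics/side0.png

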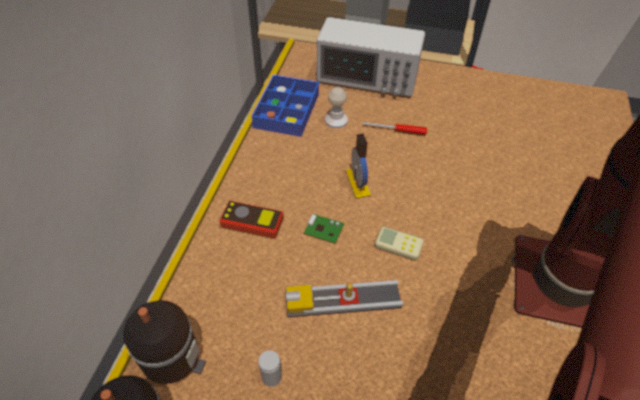

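The top view shows the stand housing at (254,207), the stud at (266,240) and the gauge at (377,222). The side view shows the gauge handle at (361,147) and the stud at (349,288). Next I'll measure them.

Run:
```python
from h import *
def rect(p): 
    r=cv2.minAreaRect(p.astype(np.float32)*1000); b=cv2.boxPoints(r); return np.round(r[0],1),np.round(r[1],1),round(r[2],1),np.round(b).tolist()
for n,sb,gb in(("top",(235,190,295,285),(352,200,402,245)),("side",(275,270,412,325),(335,130,380,205))):
    W=np.load(n+"0.npy"); im=np.load(n+"0i.npy").astype(int)
    def sel(b,lo,hi):
        w=W[b[1]:b[3],b[0]:b[2]].reshape(-1,3); c=im[b[1]:b[3],b[0]:b[2]].reshape(-1,3); m=(w[:,2]>lo)&(w[:,2]<hi); return w[m],c[m]
    w,c=sel(sb,.006,.06); print(n,"stand",len(w),rect(w[:,:2]))
    w,c=sel(sb,.028,.042); k=(c[:,0]-c[:,2]>50);print(" housing",len(w),rect(w[:,:2]))
    w,c=sel(sb,.05,.08); print(" stud",np.round(w*1000).tolist())
    w,c=sel(gb,-.01,.2); print(" zmax",w[:,2].max())
    for lo,hi in((.005,.014),(.02,.12),(.125,.16),(.16,.185)):
        w,c=sel(gb,lo,hi)
        if len(w)>3: print(" gauge",lo,len(w),rect(w[:,:2]),np.round(np.median(w,0)*1000))
    w,c=sel(sb,-.005,.1); k=(c[:,0]>130)&(c[:,1]<70)&(c[:,2]<80); print(" red",k.sum(),rect(w[k][:,:2]) if k.sum()>3 else 0, np.median(w[k],0))
```

```text
top stand 1888 (array([509.8, 184.2]), array([204.9, 323.9]), 89.6, [[347.0, 83.0], [671.0, 81.0], [672.0, 285.0], [349.0, 288.0]])
 housing 249 (array([522.3, 186.9]), array([239.3,  60.7]), 19.9, [[399.0, 175.0], [420.0, 118.0], [645.0, 199.0], [624.0, 256.0]])
 stud [[637.0, 220.0, 50.0], [634.0, 227.0, 51.0], [630.0, 234.0, 51.0], [630.0, 230.0, 52.0], [620.0, 220.0, 54.0], [617.0, 223.0, 52.0], [617.0, 220.0, 54.0], [617.0, 217.0, 50.0], [613.0, 214.0, 51.0], [610.0, 213.0, 56.0], [607.0, 220.0, 51.0], [505.0, 181.0, 68.0], [505.0, 178.0, 64.0], [505.0, 174.0, 72.0], [505.0, 173.0, 55.0], [502.0, 185.0, 66.0], [502.0, 182.0, 66.0], [502.0, 178.0, 70.0], [502.0, 174.0, 75.0], [502.0, 171.0, 68.0], [502.0, 170.0, 51.0], [499.0, 184.0, 71.0], [499.0, 181.0, 70.0], [498.0, 178.0, 65.0], [498.0, 174.0, 70.0], [498.0, 172.0, 59.0], [498.0, 169.0, 56.0], [495.0, 184.0, 72.0], [495.0, 181.0, 73.0], [495.0, 178.0, 69.0], [495.0, 175.0, 64.0], [495.0, 171.0, 68.0], [492.0, 181.0, 71.0], [492.0, 178.0, 70.0], [492.0, 175.0, 68.0]]
 zmax 0.18327367422380325
 gauge 0.005 468 (array([ 556.1, 
[... 2486 characters left out ...]
2.0], [663.0, -385.0], [595.0, -97.0]]) [ 552. -170.    8.]
 gauge 0.02 457 (array([ 554.4, -190.5]), array([ 19.2, 111.7]), 30.8, [[518.0, -147.0], [575.0, -243.0], [591.0, -234.0], [534.0, -138.0]]) [ 548. -170.   79.]
 gauge 0.125 109 (array([ 558.2, -186.7]), array([19.3, 46.2]), 52.9, [[534.0, -180.0], [571.0, -208.0], [582.0, -193.0], [546.0, -165.0]]) [ 550. -178.  144.]
 gauge 0.16 121 (array([ 553.6, -191.9]), array([21.3, 44.9]), 29.8, [[533.0, -178.0], [556.0, -217.0], [574.0, -206.0], [552.0, -167.0]]) [ 552. -187.  171.]
 red 133 (array([496.5, 182.6]), array([44.3, 43.5]), 17.3, [[469.0, 197.0], [482.0, 155.0], [524.0, 168.0], [511.0, 210.0]]) [0.49311371 0.18922544 0.02011815]
```

```bash
cat >> h.py <<'E'
def down(phi):
    p=np.radians(phi); y=np.array([np.cos(p),np.sin(p),0]); z=np.array([0,0,-1.]); return R.from_matrix(np.stack([np.cross(y,z),y,z],1))
def plan(pos,Rt):
    s=ctrl.read_state(); R0=R.from_quat(s["ee_rot"])
    print("shift cm",np.round(R0.inv().apply(np.array(pos)-s["eef_pos"])*100,2),"rot",np.round((R0.inv()*Rt).as_rotvec(),3),"t",s["time_s"],"F",np.round(s["force"],1))
E
python3 - <<'E'
from h import *
plan([.498,.181,.16],down(19.6))
E
```

```text
shift cm [-41.32 -31.78   9.3 ] rot [-0.001  0.001  0.901] t 0.1 F [0.2 0.9 1. ]
```

Request:
{"name": "send_rows", "arguments": {"moves": [[[-10,-8,0],[0,0,0.18],8.5],[[-20,-16,0],[0,0,0.36],8.5],[[-30,-24,0],[0,0,0.54],8.5],[[-41.3,-31.8,4],[0,0,0.72],8.5],[[-41.3,-31.8,9.3],[0,0,0.9],8.5],[[-41.3,-31.8,9.3],[0,0,0.9],8.5],[[-41.3,-31.8,9.3],[0,0,0.9],8.5],[[-41.3,-31.8,9.3],[0,0,0.9],8.5],[[-41.3,-31.8,9.3],[0,0,0.9],8.5],[[-41.3,-31.8,9.3],[0,0,0.9],8.5],[[-41.3,-31.8,9.3],[0,0,0.9],8.5],[[-41.3,-31.8,9.3],[0,0,0.9],8.5]]}}

```text
time_s: 1.6
eef_pos: [0.4974, 0.1827, 0.1606]
ee_rot: [0.575, 0.818, 0.0, -0.0]
force: [0.3, -0.1, 0.5]
opening: 0.0847
grasp_force: 0.0
```

Run:
```python
from h import *
s=ctrl.read_state(); print(s["eef_pos"],s["joint_velocities"].round(2))
im,W=cloud("side"); c=im[190:350,230:430]; save(cv2.resize(c,None,fx=3,fy=3),"s1.png")
plan([.498,.181,.053],down(19.6))
```

```text
[0.49738732 0.18273019 0.16057412] [-0. -0.  0.  0. -0.  0.  0.]
shift cm [-1.800e-01 -1.000e-02  1.076e+01] rot [ 0.    -0.     0.003] t 1.65 F [-0.4 -0.  -0.2]
```

View pics/s1.png

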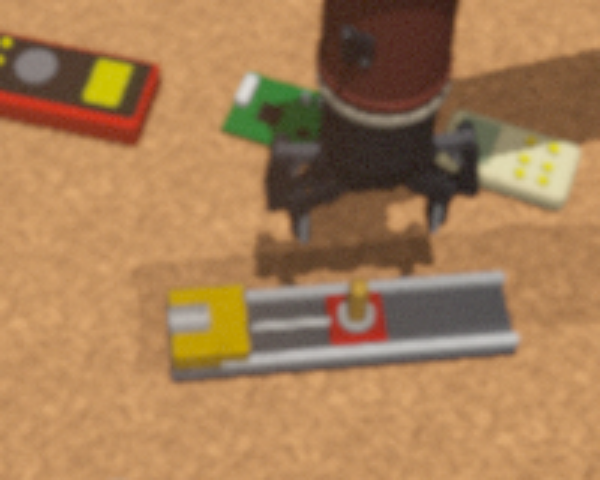

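The gripper sits above the stud (crop 357,300) with its fingers lined up along the slide. I'll go down and close.

Request:
{"name": "send_rows", "arguments": {"moves": [[[-0.2,0,4],[0,0,0],8.5],[[-0.2,0,8],[0,0,0],8.5],[[-0.2,0,10.7],[0,0,0],8.5],[[-0.2,0,10.7],[0,0,0],8.5],[[-0.2,0,10.7],[0,0,0],1.0],[[-0.2,0,10.7],[0,0,0],1.0],[[-0.2,0,10.7],[0,0,0],1.0],[[-0.2,0,10.7],[0,0,0],1.0],[[-0.2,0,10.7],[0,0,0],1.0],[[-0.2,0,10.7],[0,0,0],1.0],[[-0.2,0,10.7],[0,0,0],1.0],[[-0.2,0,10.7],[0,0,0],1.0]]}}

```text
time_s: 3.15
eef_pos: [0.4989, 0.1797, 0.054]
ee_rot: [0.576, 0.817, 0.0, 0.0]
force: [-1.4, -1.3, 5.7]
opening: 0.0155
grasp_force: 58.4
```

Request:
{"name": "send_rows", "arguments": {"moves": [[[0,-0.8,0],[0,0,0],1.0],[[0,-1.6,0],[0,0,0],1.0],[[0,-2.4,0],[0,0,0],1.0],[[0,-3.2,0],[0,0,0],1.0],[[0,-4.0,0],[0,0,0],1.0],[[0,-4.6,0],[0,0,0],1.0],[[0,-5.0,0],[0,0,0],1.0],[[0,-5.2,0],[0,0,0],1.0],[[0,-5.2,0],[0,0,0],1.0]]}}

```text
time_s: 4.28
eef_pos: [0.4515, 0.1626, 0.0541]
ee_rot: [0.576, 0.817, 0.002, 0.001]
force: [6.9, 2.9, -3.9]
opening: 0.0155
grasp_force: 59.5
```

Request:
{"name": "send_rows", "arguments": {"moves": [[[0,-0.2,0],[0,0,0],1.0],[[0,-0.4,0],[0,0,0],1.0],[[0,-0.5,0],[0,0,0],1.0],[[0,-0.5,0],[0,0,0],1.0]]}}

```text
time_s: 4.78
eef_pos: [0.447, 0.161, 0.0541]
ee_rot: [0.576, 0.817, 0.002, 0.001]
force: [7.3, 2.1, -5.9]
opening: 0.0153
grasp_force: 59.3
```

Request:
{"name": "send_rows", "arguments": {"moves": [[[0,-0.2,0],[0,0,0],1.0],[[0,-0.4,0],[0,0,0],1.0],[[0,-0.5,0],[0,0,0],1.0],[[0,-0.5,0],[0,0,0],1.0]]}}

```text
time_s: 5.28
eef_pos: [0.4441, 0.16, 0.0542]
ee_rot: [0.576, 0.817, 0.004, 0.003]
force: [19.5, 6.3, -19.5]
opening: 0.0152
grasp_force: 59.0
```

Request:
{"name": "send_rows", "arguments": {"moves": [[[0,-0.1,0],[0,0,0],1.0],[[0,-0.1,0],[0,0,0],1.0]]}}

```text
time_s: 5.52
eef_pos: [0.444, 0.16, 0.0542]
ee_rot: [0.576, 0.817, 0.004, 0.003]
force: [24.1, 8.3, -25.0]
opening: 0.0151
grasp_force: 59.0
```

Request:
{"name": "send_rows", "arguments": {"moves": [[[0,0.2,0],[0,0,0],1.0],[[0,0.4,0],[0,0,0],1.0],[[0,0.4,0],[0,0,0],1.0]]}}

```text
time_s: 5.9
eef_pos: [0.4443, 0.1601, 0.0541]
ee_rot: [0.576, 0.817, 0.001, 0.001]
force: [6.5, 2.2, 2.8]
opening: 0.0154
grasp_force: 61.4
```

Request:
{"name": "send_rows", "arguments": {"moves": [[[0,0.05,0],[0,0,0],4],[[0,0.05,0],[0,0,0],5],[[0,0.05,0],[0,0,0],5],[[0,0.05,0],[0,0,0],5],[[0,0.05,-5],[0,0,0],5],[[0,0.05,-10],[0,0,0],8.5],[[0,0.05,-15],[0,0,0],8.5],[[0,0.05,-20],[0,0,0],8.5],[[0,0.05,-20],[0,0,0],8.5]]}}

```text
time_s: 7.02
eef_pos: [0.4451, 0.1605, 0.257]
ee_rot: [0.576, 0.817, 0.003, 0.001]
force: [0.0, 0.4, -0.1]
opening: 0.0848
grasp_force: 0.0
```

Run:
```python
from h import *
im,W=cloud("side"); 
b=(275,260,440,330); w=W[b[1]:b[3],b[0]:b[2]].reshape(-1,3); 
r=np.array([.942,.335]); d=(w[:,:2]-[.444,.160])
m=(w[:,2]>.045)&(w[:,2]<.085)&(np.hypot(*d.T)<.04); print(m.sum(),w[m].min(0),w[m].max(0),np.median(w[m],0))
c=im[b[1]:b[3],b[0]:b[2]].reshape(-1,3).astype(int); k=(c[:,0]>130)&(c[:,1]<70)&(c[:,2]<80)&(w[:,2]>.012)&(w[:,2]<.03); print(k.sum(),cv2.minAreaRect(w[k][:,:2].astype(np.float32)*1000))
plan([.553,-.193,.253],down(-61.5))
plan([.553,-.193,.153],down(-61.5))
```

```text
67 [0.4367388  0.15497929 0.04546079] [0.45299644 0.1718396  0.07174498] [0.44500105 0.16515845 0.06442474]
115 ((443.1409912109375, 161.00738525390625), (44.448455810546875, 42.739173889160156), 18.669172286987305)
shift cm [-36.92  -1.62   0.12] rot [ 0.002 -0.003  1.416] t 7.075 F [-0.9  0.5 -1. ]
shift cm [-36.93  -1.65  10.12] rot [ 0.002 -0.003  1.416] t 7.075 F [-0.9  0.5 -1. ]
```

Request:
{"name": "send_rows", "arguments": {"moves": [[[-5,0,0],[0,0,0.18],8.5],[[-10,0,0],[0,0,0.36],8.5],[[-15,0,0],[0,0,0.54],8.5],[[-20,-1,0],[0,0,0.72],8.5],[[-25,-1,0],[0,0,0.9],8.5],[[-30,-1.6,0],[0,0,1.08],8.5],[[-34,-1.6,0],[0,0,1.26],8.5],[[-36.9,-1.6,0],[0,0,1.416],8.5],[[-36.9,-1.6,0],[0,0,1.416],8.5],[[-36.9,-1.6,0],[0,0,1.416],8.5]]}}

```text
time_s: 8.32
eef_pos: [0.552, -0.1923, 0.2521]
ee_rot: [0.969, 0.247, -0.001, -0.0]
force: [-0.5, 0.6, -0.1]
opening: 0.0856
grasp_force: 0.0
```

Run:
```python
from h import *
im,W=cloud("side"); c=im[80:220,280:440]; save(cv2.resize(c,None,fx=4,fy=4,interpolation=cv2.INTER_CUBIC),"s2.png")
plan([.553,-.193,.153],down(-61.5)); print(ctrl.read_state()["eef_pos"])
```

```text
shift cm [0.03 0.16 9.94] rot [-0.001  0.001  0.003] t 8.375 F [-1.   0.1 -0.5]
[ 0.55213755 -0.19184649  0.25244573]
```

View pics/s2.png

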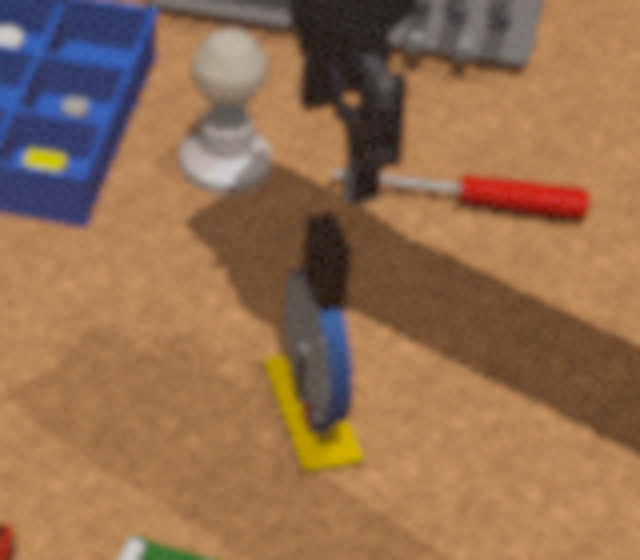

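The gauge stands below the gripper (handle 327,260 in the crop). A red spot at about (310,408), low on the near dial, is the mark. I'll go down and grip.

Request:
{"name": "send_rows", "arguments": {"moves": [[[0,0.1,4],[0,0,0],8.5],[[0,0.1,8],[0,0,0],8.5],[[0,0.1,9.9],[0,0,0],8.5],[[0,0.1,9.9],[0,0,0],8.5],[[0,0.1,9.9],[0,0,0],3.2],[[0,0.1,9.9],[0,0,0],3.2],[[0,0.1,9.9],[0,0,0],3.2],[[0,0.1,9.9],[0,0,0],3.2],[[0,0.1,9.9],[0,0,0],3.2],[[0,0.1,9.9],[0,0,0],3.2]]}}

```text
time_s: 9.62
eef_pos: [0.5537, -0.1941, 0.1556]
ee_rot: [0.969, 0.246, 0.001, 0.0]
force: [-0.7, 0.5, 7.1]
opening: 0.0397
grasp_force: 61.7
```

Run:
```python
from h import *
plan([.444,.161,.32],down(-25))
print(ctrl.read_state()["q"].round(2))
```

```text
shift cm [  7.35 -36.42 -16.46] rot [ 0.001 -0.001 -0.636] t 9.625 F [-0.7  0.5  7.1]
[-0.42  0.36  0.84  1.78 -0.29  1.13 -0.56]
```

Request:
{"name": "send_rows", "arguments": {"moves": [[[0,0,-4],[0,0,0],3.2],[[0,0,-9],[0,0,0],3.2],[[0,0,-14],[0,0,0],3.2],[[0.5,-4,-16.5],[0,0,0],3.2],[[1.5,-9,-16.5],[0,0,-0.1],3.2],[[3,-14,-16.5],[0,0,-0.2],3.2],[[4,-19,-16.5],[0,0,-0.3],3.2],[[5,-24,-16.5],[0,0,-0.4],3.2],[[6,-29,-16.5],[0,0,-0.5],3.2],[[7,-33,-16.5],[0,0,-0.6],3.2],[[7.4,-36.4,-16.5],[0,0,-0.636],3.2],[[7.4,-36.4,-16.5],[0,0,-0.636],3.2]]}}

```text
time_s: 11.12
eef_pos: [0.4428, 0.1637, 0.3189]
ee_rot: [0.842, 0.539, -0.0, -0.0]
force: [0.7, -1.3, -3.1]
opening: 0.0397
grasp_force: 63.4
```

Request:
{"name": "send_rows", "arguments": {"moves": [[[0,0,0],[0,0,0],3.2],[[0,0,0],[0,0,0],3.2],[[0,0,0],[0,0,0],3.2],[[0,0,0],[0,0,0],3.2],[[0,0,0],[0,0,0],3.2],[[0,0,0],[0,0,0],3.2],[[0,0,0],[0,0,0],3.2],[[0,0,0],[0,0,0],3.2]]}}

```text
time_s: 12.12
eef_pos: [0.4442, 0.1612, 0.3194]
ee_rot: [0.844, 0.537, 0.0, 0.0]
force: [-0.1, 0.8, -3.6]
opening: 0.0395
grasp_force: 63.4
```

Run:
```python
from h import *
s=ctrl.read_state(); print(s["eef_pos"],s["q"].round(2))
ims=[cloud("side")[0] for _ in range(6)]; np.save("g1.npy",ims)
im=np.mean(ims,0).astype(np.uint8)
c=ctrl.calibration("side"); T=np.linalg.inv(c["world_from_camera"]); p=T@np.append(s["eef_pos"]-[0,0,.09],1); K=c["K"]
u=K[0][0]*p[0]/-p[2]+K[0][2]; v=-K[1][1]*p[1]/-p[2]+K[1][2]; print(u,v)
u,v=int(u),int(v); save(cv2.resize(im[max(v-60,0):v+60,u-70:u+70],None,fx=5,fy=5,interpolation=cv2.INTER_CUBIC),"s3.png")
```

```text
[0.44420177 0.1611807  0.31935387] [-0.99 -0.1   0.52  1.8   0.05  1.43 -0.92]
381.5959111792491 241.23112944569942
```

View pics/s3.png

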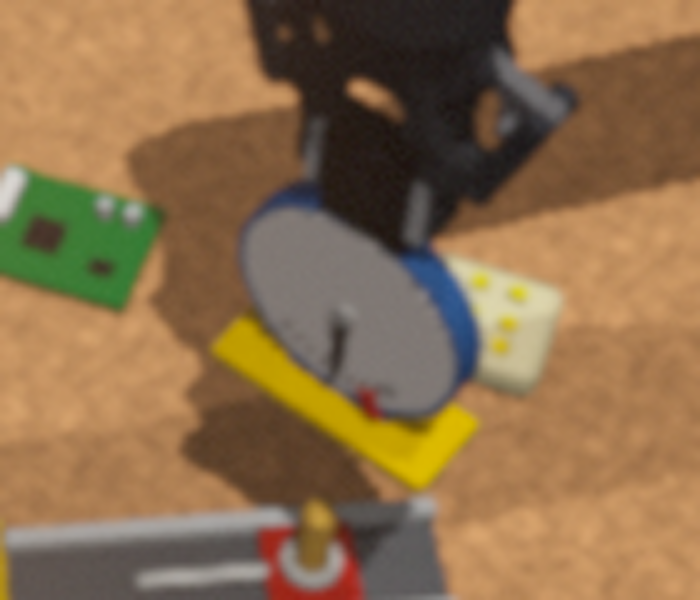

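The picture shows the dial clearly: hub at (343,312), pointer tip at about (333,380) and red mark at (370,402), on the side towards the robot. I'll measure the angle on the dial plane.

```bash
cat >> h.py <<'E'
def dial(im,cen,phi,lean=0.,off=.008):
    # coords on face plane: a=along horizontal-ish gauge axis e (phi dir), b=up; cen = dial centre (world)
    c=ctrl.calibration("side"); K=np.array(c["K"]); T=np.array(c["world_from_camera"])
    p=np.radians(phi); e=np.array([np.cos(p),np.sin(p),0]); n=np.cross(e,[0,0,1.]); 
    if n@(T[:3,3]-cen)<0: n=-n
    g=np.arange(-60,60.5,.5)/1000; A,B=np.meshgrid(g,g[::-1])
    X=cen+n*off+A[...,None]*e+B[...,None]*np.array([0,0,1.])
    q=(X-T[:3,3])@T[:3,:3]; u=K[0,0]*q[...,0]/-q[...,2]+K[0,2]; v=-K[1,1]*q[...,1]/-q[...,2]+K[1,2]
    return cv2.remap(im,u.astype(np.float32),v.astype(np.float32),cv2.INTER_CUBIC),A*1000,B*1000
def redmark(o,A,B):
    o=o.astype(float); w=np.clip(o[...,0]-np.maximum(o[...,1],o[...,2])-25,0,None)*(np.hypot(A,B)<58)*((o[...,1]<90))
    # weight only the dial
    return (w*A).sum()/w.sum(),(w*B).sum()/w.sum(),w.sum()
E
python3 - <<'E'
from h import *
im=np.mean(np.load("g1.npy"),0).astype(np.uint8)
cen=np.array([.4442,.1612,.3194-.0876]); y=R.from_quat(ctrl.read_state()["ee_rot"]).apply([0,1,0]); phi=np.degrees(np.arctan2(y[1],y[0])); print(phi)
o,A,B=dial(im,cen,phi+180); a,b,s=redmark(o,A,B); print(a,b,s,np.arctan2(a,-b))
of=o.astype(float)
gray=(np.ptp(of,axis=2)<35)&(of.mean(2)>85)&(np.hypot(A,B)<62); print("dial",A[gray].min(),A[gray].max(),B[gray].min(),B[gray].max())
dk=(of.max(2)<70)&(np.hypot(A,B)<50)&(B<5); 
for r0 in range(-55,10,5):
    m=dk&(B>=r0)&(B<r0+5); print(r0,m.sum(),A[m].mean().round(1) if m.any() else 0)
save(cv2.resize(o,None,fx=2,fy=2),"d1.png")
E
```

```text
-25.037295615704288
3.4700173632642937 -38.26830894208111 32252.0 0.09042870672589076
dial -54.0 60.0 -52.5 53.0
-55 0 0
-50 0 0
-45 0 0
-40 28 -0.3
-35 64 -0.4
-30 60 -0.2
-25 70 -0.5
-20 81 -0.8
-15 51 -0.5
-10 0 0
-5 0 0
0 0 0
5 0 0
```

View pics/d1.png

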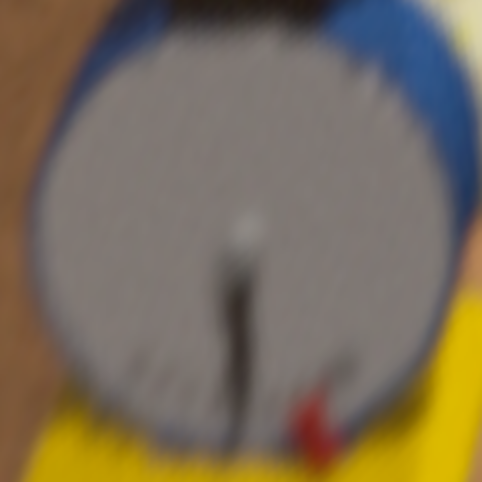

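```bash
cat >> h.py <<'E'
C=np.array([.444,.161,.070])
def leanpose(phi,th,h,L=.1556,C=C):
    p=np.radians(phi+180); d=np.array([np.cos(p),np.sin(p),0]); z=np.array([0,0,1.])
    return C+z*h+L*(np.cos(th)*z+np.sin(th)*d), R.from_rotvec(np.cross(z,d)*th)*down(phi)
E
python3 - <<'E'
from h import *
P=leanpose(-25,.37,.03); print(P[0]); plan(*P)
E
```

```text
[0.39300445 0.18477961 0.24507013]
shift cm [-0.03 -5.64  7.43] rot [-0.37   0.    -0.001] t 12.425 F [-0.4  0.1 -3.9]
```

Request:
{"name": "send_rows", "arguments": {"moves": [[[0,-1.4,1],[-0.09,0,0],3.2],[[0,-2.8,2.5],[-0.18,0,0],3.2],[[0,-4.2,5],[-0.28,0,0],3.2],[[0,-5.6,7.4],[-0.37,0,0],3.2],[[0,-5.6,7.4],[-0.37,0,0],3.2],[[0,-5.6,7.4],[-0.37,0,0],3.2],[[0,-5.6,7.4],[-0.37,0,0],3.2],[[0,-5.6,7.4],[-0.37,0,0],3.2],[[0,-5.6,7.4],[-0.37,0,0],3.2],[[0,-5.6,7.4],[-0.37,0,0],3.2],[[0,-5.6,7.4],[-0.37,0,0],3.2],[[0,-5.6,7.4],[-0.37,0,0],3.2]]}}

```text
time_s: 13.92
eef_pos: [0.3934, 0.1849, 0.2453]
ee_rot: [0.829, 0.528, 0.099, 0.155]
force: [-0.7, -0.4, -3.6]
opening: 0.0394
grasp_force: 64.0
```

Run:
```python
from h import *
s=ctrl.read_state(); print(s["eef_pos"],s["q"].round(2))
plan(*leanpose(-25,.37,.03)); plan(*leanpose(-25,.37,.003))
ims=[cloud("side") for _ in range(6)]; im=np.mean([i[0] for i in ims],0).astype(np.uint8)
up=-R.from_quat(s["ee_rot"]).apply([0,0,1]); y=R.from_quat(s["ee_rot"]).apply([0,1,0]); print("lean",np.arccos(up[2]))
cen=s["eef_pos"]-.0876*up
o,A,B=dial(im,cen,np.degrees(np.arctan2(y[1],y[0]))+180); save(cv2.resize(o,None,fx=2,fy=2),"d2.png"); np.save("d2.npy",o)
save(cv2.resize(im[180:350,280:480],None,fx=3.5,fy=3.5,interpolation=cv2.INTER_CUBIC),"s4.png")
```

```text
[0.3934475  0.18486056 0.24532042] [-1.06 -0.26  0.21  2.13  0.44  1.19 -1.45]
shift cm [-0.03 -0.04  0.01] rot [-0.     0.    -0.001] t 13.925 F [-0.7 -0.4 -3.6]
shift cm [-0.03 -1.02  2.53] rot [-0.     0.    -0.001] t 13.925 F [-0.7 -0.4 -3.6]
lean 0.3699622994244485
```

View pics/d2.png

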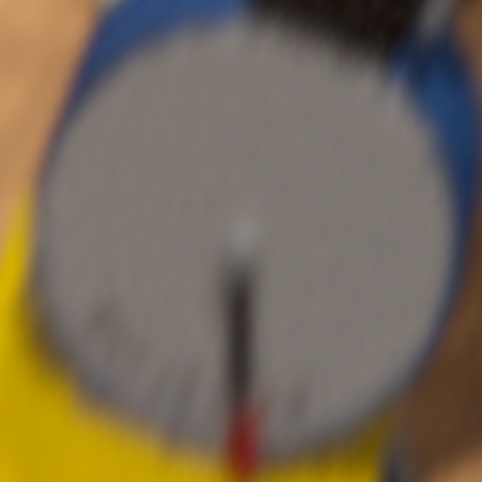

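View pics/s4.png

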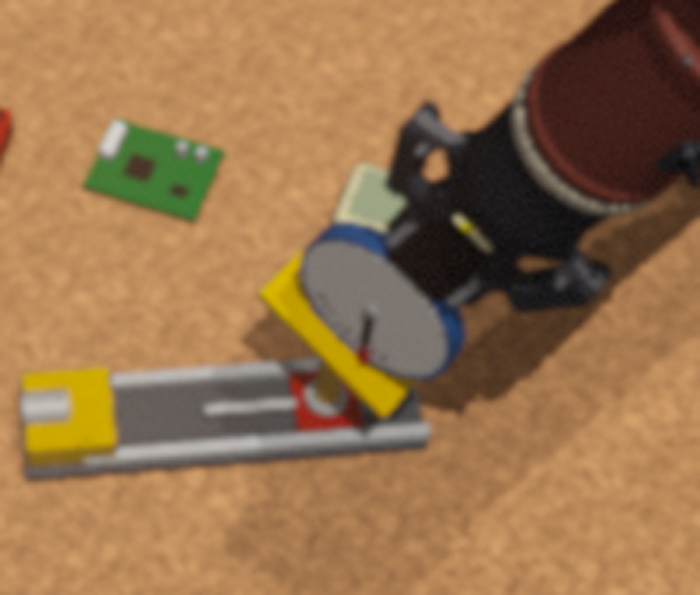

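Leaned 0.37 rad in the air, the pointer (tip near 238,410) falls on the red mark (242,445). The foot hangs over the stud, which is still pulled out. Now I'll set the foot on the stud at a small lean, then rock it there.

Run:
```python
from h import *
o=np.load("d2.npy").astype(float); g=np.arange(-60,60.5,.5); A,B=np.meshgrid(g,g[::-1])
w=np.clip(o[...,0]-o[...,1]*1.6,0,None)*(abs(A)<9)*(B<-38)*(o[...,1]<100); print("red",(w*A).sum()/w.sum(),(w*B).sum()/w.sum())
for r in range(-42,-10,4):
    k=np.clip(110-o.max(2),0,None)*(abs(A)<9)*(B>=r)*(B<r+4); print(r,(k*A).sum()/k.sum())
plan(*leanpose(-25,.2,.005));
```

```text
red 0.683424699253845 -52.270709608649305
-42 -0.8646604441583521
-38 -0.488071788137448
-34 -0.33672461477676807
-30 -0.33922508488116637
-26 -0.31974206349206347
-22 -0.44886585842784515
-18 -0.5759470050382534
-14 -0.5901086956521739
shift cm [-0.02  1.69  2.57] rot [ 0.17   0.    -0.001] t 14.225 F [ 0.3  0.5 -3.4]
```

Request:
{"name": "send_rows", "arguments": {"moves": [[[0,0.8,0.5],[0.08,0,0],3.2],[[0,1.7,1],[0.17,0,0],3.2],[[0,1.7,2],[0.17,0,0],3.2],[[0,1.7,2.6],[0.17,0,0],3.2],[[0,1.7,2.6],[0.17,0,0],3.2],[[0,1.7,2.6],[0.17,0,0],3.2],[[0,1.7,2.6],[0.17,0,0],3.2]]}}

```text
time_s: 15.1
eef_pos: [0.4162, 0.1745, 0.2274]
ee_rot: [0.839, 0.535, 0.054, 0.084]
force: [-0.8, -0.4, -3.2]
opening: 0.0392
grasp_force: 63.9
```

Run:
```python
from h import *
plan(*leanpose(-25,.2,.0)); plan(*leanpose(-25,.2,-.002))
```

```text
shift cm [-0.05 -0.1   0.49] rot [ 0. -0. -0.] t 15.1 F [-0.8 -0.4 -3.2]
shift cm [-0.05 -0.14  0.68] rot [ 0. -0. -0.] t 15.1 F [-0.8 -0.4 -3.2]
```

Request:
{"name": "send_rows", "arguments": {"moves": [[[0,-0.05,0.2],[0,0,0],3.2],[[0,-0.1,0.4],[0,0,0],3.2],[[0,-0.1,0.5],[0,0,0],3.2],[[0,-0.1,0.5],[0,0,0],3.2]]}}

```text
time_s: 15.6
eef_pos: [0.4163, 0.1742, 0.2221]
ee_rot: [0.839, 0.534, 0.054, 0.084]
force: [0.4, -0.3, -2.2]
opening: 0.0391
grasp_force: 64.2
```

Request:
{"name": "send_rows", "arguments": {"moves": [[[0,0,0.1],[0,0,0],3.2],[[0,-0.02,0.2],[0,0,0],3.2],[[0,-0.02,0.2],[0,0,0],3.2],[[0,-0.02,0.2],[0,0,0],3.2]]}}

```text
time_s: 16.1
eef_pos: [0.4169, 0.1747, 0.2216]
ee_rot: [0.839, 0.534, 0.054, 0.084]
force: [-5.4, 0.1, 12.3]
opening: 0.0396
grasp_force: 66.0
```

Run:
```python
from h import *
a,Ra=leanpose(-25,.2,0)
for t in(.25,.3,.345,.385):
    b,Rb=leanpose(-25,t,0); print(t,Ra.inv().apply(b-a)*100,(Ra.inv()*Rb).as_rotvec())
print(Ra.inv().apply([0,0,1]))
```

```text
0.25 [ 5.70829248e-16 -7.77675874e-01  1.94459483e-02] [-5.00000000e-02 -2.77584670e-17 -1.73490419e-18]
0.3 [ 2.10697099e-15 -1.55340796e+00  7.77351883e-02] [-1.00000000e-01 -1.38835719e-17  0.00000000e+00]
0.345 [ 1.49759473e-15 -2.24830221e+00  1.63288105e-01] [-1.45000000e-01 -5.55598112e-17 -1.73624410e-18]
0.385 [ 1.45852586e-15 -2.86220806e+00  2.65511940e-01] [-1.85000000e-01 -4.16927937e-17 -3.47439947e-18]
[-1.38777878e-17  1.98669331e-01 -9.80066578e-01]
```

Request:
{"name": "send_rows", "arguments": {"moves": [[[0,0.02,-0.08],[0,0,0],3.2],[[0,-0.37,-0.08],[-0.025,0,0],3.2],[[0,-0.76,-0.06],[-0.05,0,0],3.2],[[0,-1.15,-0.04],[-0.075,0,0],3.2],[[0,-1.53,0],[-0.1,0,0],3.2]]}}

```text
time_s: 16.73
eef_pos: [0.4034, 0.1809, 0.2181]
ee_rot: [0.834, 0.531, 0.081, 0.126]
force: [-3.4, -0.6, 6.3]
opening: 0.0394
grasp_force: 65.1
```

Request:
{"name": "send_rows", "arguments": {"moves": [[[0,-0.4,-0.02],[-0.025,0,0],3.2],[[0,-0.78,-0.01],[-0.05,0,0],3.2],[[0,-1.15,0.01],[-0.075,0,0],3.2],[[0,-1.32,0.02],[-0.085,0,0],3.2],[[0,-1.32,0.02],[-0.085,0,0],3.2],[[0,-1.32,0.02],[-0.085,0,0],3.2],[[0,-1.32,0.02],[-0.085,0,0],3.2],[[0,-1.32,0.02],[-0.085,0,0],3.2],[[0,-1.32,0.02],[-0.085,0,0],3.2],[[0,-1.32,0.02],[-0.085,0,0],3.2],[[0,-1.32,0.02],[-0.085,0,0],3.2],[[0,-1.32,0.02],[-0.085,0,0],3.2]]}}

```text
time_s: 18.23
eef_pos: [0.3921, 0.1862, 0.2139]
ee_rot: [0.828, 0.527, 0.103, 0.161]
force: [-2.9, 0.2, 5.6]
opening: 0.0393
grasp_force: 65.0
```

```bash
cat > chk.py <<'E'
from h import *
import sys
s=ctrl.read_state(); print(s["eef_pos"],s["force"].round(1),s["joint_velocities"].round(3))
ims=[cloud("side") for _ in range(8)]; im=np.mean([i[0] for i in ims],0).astype(np.uint8)
up=-R.from_quat(s["ee_rot"]).apply([0,0,1]); y=R.from_quat(s["ee_rot"]).apply([0,1,0]); print("lean",np.arccos(up[2]),"foot",s["eef_pos"]-.1556*up)
cen=s["eef_pos"]-.0876*up
o,A,B=dial(im,cen,np.degrees(np.arctan2(y[1],y[0]))+180)
big=cv2.resize(im[210:330,310:450],None,fx=4,fy=4,interpolation=cv2.INTER_CUBIC); d=cv2.resize(o,(240,240)) if 0 else o
out=np.zeros((480,560+240,3),np.uint8); out[:480,:560]=big; out[:240,560:]=o[:240,:240]; save(out,sys.argv[1])
o=o.astype(float)
w=np.clip(o[...,0]-o[...,1]*1.6,0,None)*(abs(A)<12)*(B<-38)*(B>-58)*(o[...,1]<100); print("red",(w*A).sum()/w.sum(),(w*B).sum()/w.sum())
for r in range(-38,-14,6):
    k=np.clip(110-o.max(2),0,None)*(abs(A)<9)*(B>=r)*(B<r+6); print(r,(k*A).sum()/k.sum())
W=np.nanmedian([i[1] for i in ims],0); c=im.astype(int)
k=(c[...,0]>120)&(c[...,1]<70)&(c[...,2]<80)&(W[...,2]>.012)&(W[...,2]<.03)&(np.hypot(W[...,0]-.444,W[...,1]-.161)<.06); print("carriage",k.sum(),cv2.minAreaRect(W[k][:,:2].astype(np.float32)*1000))
E
python3 chk.py f1.png
```

```text
[0.3920502  0.18615443 0.21389359] [-2.9  0.2  5.6] [ 0.001  0.     0.001  0.     0.    -0.001 -0.001]
lean 0.38565394039792167 foot [0.4451682  0.16157009 0.069722  ]
red -0.26692980865896476 -52.17656607940407
-38 -0.3424487772637145
-32 -0.3051758562432806
-26 -0.3082239597877688
-20 -0.5122324159021406
carriage 56 ((451.2129211425781, 171.06002807617188), (23.484294891357422, 28.850454330444336), 23.635757446289062)
```

View pics/f1.png

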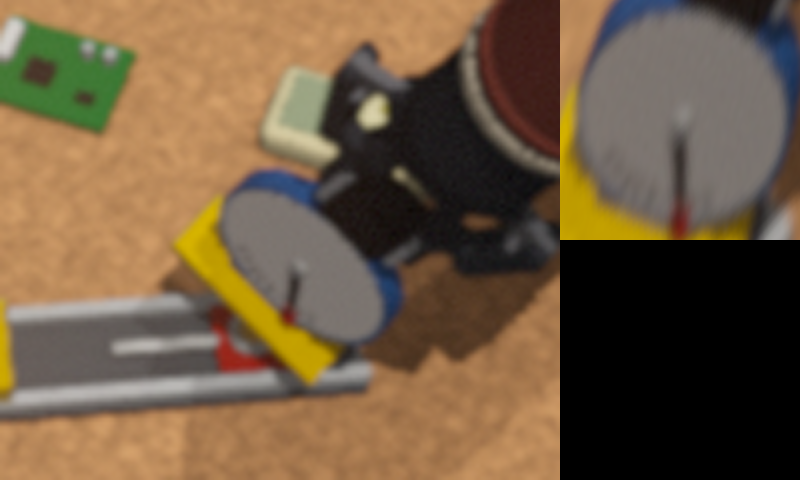

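Request:
{"name": "send_rows", "arguments": {"moves": [[[0,0.01,-0.04],[0,0,0],3.2],[[0,0.01,-0.04],[0,0,0],3.2],[[0,0.01,-0.04],[0,0,0],3.2],[[0,0.01,-0.04],[0,0,0],3.2],[[0,0.01,-0.04],[0,0,0],3.2],[[0,0.01,-0.04],[0,0,0],3.2],[[0,0.01,-0.04],[0,0,0],3.2],[[0,0.01,-0.04],[0,0,0],3.2]]}}

```text
time_s: 19.62
eef_pos: [0.3919, 0.186, 0.2139]
ee_rot: [0.828, 0.527, 0.103, 0.161]
force: [-1.1, -0.9, 5.1]
opening: 0.0389
grasp_force: 64.9
```

```bash
python3 chk.py f2.png
python3 - <<'E'
from h import *
a=np.mean(np.load("g1.npy"),0); b=np.mean([cloud("side")[0] for _ in range(6)],0)
for v in range(286,304,2):
    f=lambda i:(i[v,:,0]-i[v,:,1]); r=[]
    for i in(a,b):
        x=f(i)[350:385]; j=np.argmax(x>60); r.append(350+j-1+(60-x[j-1])/(x[j]-x[j-1]) if j else 0)
    print(v,np.round(r,2))
E
```

```text
[0.39190874 0.18602173 0.21387539] [-1.1 -0.9  5.1] [-0.001 -0.001  0.    -0.001  0.001  0.     0.001]
lean 0.3856562544180361 foot [0.44499772 0.16137397 0.06970394]
red -0.327003743629065 -52.006246899102436
-38 -0.23861401119685277
-32 -0.03346543372963452
-26 -0.1012396694214876
-20 -0.44939245087900725
carriage 55 ((451.1069641113281, 170.9276123046875), (23.52051544189453, 28.242395401000977), 21.82499122619629)
286 [366.58   0.  ]
288 [362.32 380.89]
290 [362.39 380.91]
292 [362.97 363.04]
294 [364.47 364.51]
296 [364.09 364.12]
298 [363.83 363.57]
300 [364.29 364.15]
302 [364.86 364.82]
```

The carriage edge is unmoved, the foot is pressed on the stud, and the pointer is on the mark and steady.

```bash
python3 -c "
from workcell import ctrl
print(ctrl.job_done())"
```

```text
the job is handed in; nothing more can be done
None
```

The job is handed in at about 20 s: slide out against its stop, gauge still gripped with its foot resting on the stud (about 8 N), leaned 0.386 rad, and the pointer steady on the red mark.

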